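# Bolt the cutter chest shut

### The job

The class is over, so lock the plywood cutter chest: swing its open lid down until it is fully shut, slide the barrel bolt all the way across through the keeper on the lid, then turn the bolt's upright handle down flat into the notch at that end so that the bolt cannot slide back. Leave the tape roll, the tumbler and the scissors where they are, and let go of everything.

Things in the scene. Friction and masses are not known exactly. Their poses are not given: they have to be found in the camera images.
- chest: plywood chest, 250 (its x) x 380 (its y) x 130 mm high, heavy, does not shift. Origin: centre of its underside; z up. Its top is split at y = 0 (the seam): the +y half is a fixed board carrying the barrel bolt, the -y half is the hinged lid. The rod of the bolt lies along y, its axis at x = -10 mm, 144 mm above the underside (14 mm above the board)
- barrel_mid (a point): middle of the bolt's slotted barrel, on the rod axis, 103 mm from the seam; fixed on the chest, same axes. Bare steel; barrel and collars reach at most 13 mm above and beside the rod axis, base plate 46 x 150 mm. The handle stands up out of the slot while the bolt slides; the +x barrel wall has a notch, 18 mm wide, at each end of the slot, where alone the handle can be turned down, towards +x
- lid (a joint): plywood lid, 250 x 188 x 12 mm, about 0.4 kg, hinged along the chest's -y end (y = -190 mm, 118 mm above the underside, axis along the chest's x). 0 = shut, flush with the fixed board; grows in rad as it opens upward; starts at 0.5 to 1.0. Friction hinges hold it at any angle; a push of 2 to 5 N on its outer face near the free edge closes it
- bolt (a joint): slide of the bolt, m: 0 = drawn, grows as it moves along the chest's -y towards the lid, 0.050 = fully across (end stop), 14 mm thick rod through the keeper. Starts at 0 to 0.010. Slides with about 2.5 N. The handle meets the lid-end notch only from about 0.047 on. A bolt put across while the lid is open keeps the lid from shutting
- handle (a joint): turn of the bolt's handle about the rod axis, rad: 0 = standing upright, 1.57 = turned down level, pointing along the chest's +x, in the notch. Outside the notches the barrel wall stops it at about 0.2. Turning needs about 1 to 2 N at its end; friction holds it at any angle
- lid_press (a point): point on the lid's outer (upper) face, 30 mm in from its free edge and 158 mm from the hinge line along the lid, clear of the keeper (its x = +30 mm in the chest's frame); its z axis is the outward normal of the lid, its y axis points along the lid to the free edge
- keeper_mouth (a point): centre of the steel keeper on the lid, a staple 31 mm wide, 25.5 mm high, 18 mm long with an opening 23 mm wide, standing on the lid near its free edge (its centre 19 mm from the seam) in line with the bolt when the lid is shut
- bolt_pivot (a point): point on the rod axis at the foot of the handle; moves with the bolt. At bolt = 0 it lies 128 mm from the seam, at 0.050 78 mm
- handle_grip (a point): point on the centre line of the handle, 50 mm from the rod axis. The handle is a round steel bar, 12 mm thick, its rounded end 70 mm from the rod axis; about 57 mm of it stand clear of the barrel when upright
- lock_notch (a point): centre of the notch at the lid end of the slot, in which the handle must lie at the end; at rod-axis height, 78 mm from the seam. The barrel wall beside it rises 13 mm above the rod axis
- tape_roll: bystander: roll of brown tape lying flat, 100 mm across, 48 mm high, loose; origin at the centre of its underside. It stands beyond the chest's +y end
- tumbler: bystander: empty glass tumbler, 68 mm across, 105 mm high, loose; origin at the centre of its underside. It stands beyond the chest's -y end
- scissors: bystander: paper scissors lying flat, about 190 mm long, 10 mm high, loose; origin at their rivet, on the underside; x along the blades. They lie beyond the chest's +x side

How it is judged:
By the outcome, as a careful person would: the job done as asked, in the order asked, and still so for the second after the job is handed in, with the robot touching nothing.
It also fails if it takes over 54 s, if anything falls off the work surface, if the arm or the gripper's body presses on something with over 40 N, if the wrist force passes 120 N, or if a joint passes its speed limit or range.

### The arm

A 6-joint arm with a two-finger parallel gripper is mounted at the origin on the work surface. World frame = base frame: x ahead of the robot, y to its left, z up, the work surface at z = 0. Lengths are in m, angles in rad, forces in N, time in s.
With the tool pointing down it reaches from about 0.35 to 0.875 m from the base axis. Payload 4.2 kg.
Tool frame: the origin (TCP) lies midway between the tips of the shut fingers; the grasp point (between the pads) lies 19 mm behind it; z points along the fingers, y is the direction in which the jaws open and shut (so a half turn about z gives the same grasp; the last joint's range is limited). The gripper opens to 85 mm and grips with 20 to 120 N. Pads are 22 mm wide; open, the fingers measure 114 mm over their backs; the gripper's body (76 mm by 85 mm) begins 54 mm behind the grasp point. The pads swing forward as they close: fully open they stand 13 mm farther back than shut.
Start: joints at [1.589, 0.385, 0.008, 0, -1.194, -0.259], TCP at [0.149, 0.607, 0.231] pointing down, gripper open.
Joint ranges: [-3.14, 3.14], [-1.21, 2.06], [-1.07, 1.41], [-3.16, 2.05], [-2.99, -0.16], [-3.1, 3.1]. Speed limits (rad/s): [2.79, 2.79, 3.14, 3.14, 3.14, 3.14].

### API

Orientations are given as a unit quaternion [x, y, z, w].
In Python, from workcell import robot gives the robot as it stands. The module is installed in compiled form; this text tells all that it offers.
- The arm moves only by the tool carry_out, never from a script. Its argument "steps" is a list that holds one entry, the list of rows, each a list of 5 numbers: the finger opening in cm, from 0 to 8.54, then the shift along the tool's x, y, z in cm, then the turn about the tool's z in rad. A call has exactly 5 rows; each row shifts and turns the pose as measured when the row begins, along the tool's axes as they then stand; what a row does not reach is not made up. A row lasts 1/10 s, in which the tool goes at most 50 mm and 8.59 degrees, less where a joint would pass 70% of its speed; a pose out of reach is approached as far as the arm can. A call with a gripper value outside its range is refused whole. The fingers move at their own pace and stop on an object; "squeeze" is the grip in N (left out, the last holds). Time passes only in rows, so rows that do not move let the fingers close, or fill a call up. It gives the time, the measured TCP pose, the force and the opening at its end, in the units of the state.
- robot.sense(): the state, without advancing time (a new reading comes with each control period).
- robot.grab_frame(name): name is "scene" or "top" or "wrist"; returns a dict with "pixels" (384x512x3 uint8, red, green, blue), "mtx" (3x3 intrinsics, pixels), "world_to_cam" (4x4, takes a point from world to camera coordinates). Camera axes: x right, y up, looking along -z (the intrinsics and any distortion apply to the point x, -y, -z); pixel columns grow to the right and rows downward; lengths in m; the calibration is good to about 2 mm. A picture is of the moment at which its call begins. There is no depth.
- robot.finish_job(): hands the job in, once; it reports no verdict.
The state is a dict: "t": time; "qpos": joint angles; "qvel": joint speeds; "tau": joint torques, N m; "position": TCP position; "tool_rot": TCP orientation; "force": force on the tool from outside, world axes, zero at the start; "ft_torque": the same for the moment, N m; "opening": finger opening in m.
Only numpy, scipy, OpenCV 4.12 (cv2) and the standard library are available. Lean on these libraries where they do the work, as an engineer would, in place of code of your own. Each camera call takes 0.05 s, during which the arm holds its last target. There are 200 camera calls.

## Working session

There is one attempt and no reset: what is moved stays moved. The work goes in short steps, Python scripts to look and compute and a tool call to move; the robot and the scene stay as the last step left them, time stands still between calls to the robot, and variables do not carry over. Pictures are saved under pics/ and viewed, about 8 in all and at most 12, crops included, and the job is handed in when it is done.

Besides the shell and the picture viewer there is one more tool, called after ">>>" in YAML: its name, and indented under it one key for each argument. carry_out: Moves the arm, as the interface text tells. Its arguments: {"type":"object","properties":{"steps":{"type":"array"},"squeeze":{"type":"number"}},"required":["steps"]}

```bash
mkdir -p pics; cat > h.py <<'E'
import numpy as np, cv2
from workcell import robot
from scipy.spatial.transform import Rotation as R
def snap(name,fn,crop=None,s=1):
    f=robot.grab_frame(name); im=f["pixels"][:,:,::-1]
    if crop: x0,y0,x1,y1=crop; im=im[y0:y1,x0:x1]
    im=cv2.resize(im,None,fx=s,fy=s,interpolation=cv2.INTER_CUBIC)
    cv2.imwrite(fn,im); return f
def ray(f,u,v):
    K=np.array(f["mtx"]);T=np.array(f["world_to_cam"])
    d=np.linalg.inv(K)@[u,v,1]; d=np.array([d[0],-d[1],-d[2]])
    Rm=T[:3,:3]; return -Rm.T@T[:3,3], Rm.T@d/np.linalg.norm(d)
def plane(f,u,v,z):
    o,d=ray(f,u,v); return o+d*(z-o[2])/d[2]
def tri(*obs):
    A=np.zeros((3,3));b=np.zeros(3)
    for f,u,v in obs:
        o,d=ray(f,u,v);P=np.eye(3)-np.outer(d,d);A+=P;b+=P@o
    p=np.linalg.solve(A,b); return p,[np.linalg.norm(np.cross(p-ray(f,u,v)[0],ray(f,u,v)[1])) for f,u,v in obs]
def proj(f,p):
    K=np.array(f["mtx"]);T=np.array(f["world_to_cam"])
    c=T[:3,:3]@p+T[:3,3]; q=K@[c[0],-c[1],-c[2]]; return q[:2]/q[2]
E
python3 - <<'E'
from h import *
import pickle
fs={}
for n in("scene","top"):
    f=snap(n,f"pics/{n}0.png",s=1.5); fs[n]=f
pickle.dump(fs,open("f0.pkl","wb"))
a=cv2.imread("pics/scene0.png");b=cv2.imread("pics/top0.png")
for n in fs: print(n,fs[n]["mtx"],fs[n]["world_to_cam"])
print(robot.sense())
E
```

```text
scene [[368.65209789   0.         257.03010748]
 [  0.         368.65209789 189.15460178]
 [  0.           0.           1.        ]] [[-6.44465929e-01  7.64632764e-01 -6.34751238e-04  3.91928270e-01]
 [-5.49319170e-01 -4.62412436e-01  6.96005164e-01  2.62029609e-01]
 [ 5.31894835e-01  4.48900295e-01  7.18036496e-01 -1.41765461e+00]
 [ 0.00000000e+00  0.00000000e+00  0.00000000e+00  1.00000000e+00]]
top [[471.79992224   0.         261.01801245]
 [  0.         471.79992224 189.18205076]
 [  0.           0.           1.        ]] [[ 0.01198638 -0.99988023  0.00979077  0.01180643]
 [ 0.9929453   0.01305725  0.11785221 -0.65557799]
 [-0.11796594  0.00830908  0.99298288 -1.24723288]
 [ 0.          0.          0.          1.        ]]
{'t': 0.1, 'qpos': array([ 1.58859425e+00,  3.85483955e-01,  6.77043062e-03, -4.19947797e-04,
       -1.19397230e+00, -2.58578677e-01]), 'qvel': array([ 0.00040754, -0.00139061,  0.00420318,  0.00199875,  0.00018413,
        0.00092041]), 'tau': array([-5.93128352e-04, -3.93316340e+01,  1.88931710e+01,  4.19792667e+00,
       -2.55035207e-03,  3.26094842e-06]), 'position': array([0.14891385, 0.60647736, 0.2303337 ]), 'tool_rot': array([ 9.92752061e-01, -1.20176597e-01, -6.31699877e-05,  9.62626993e-04]), 'force': array([-0.44370225,  0.05011561, -0.0235558 ]), 'ft_torque': array([-0.03947832,  0.05919238,  0.00764702]), 'opening': 0.08525561526766072}
```

View pics/scene0.png

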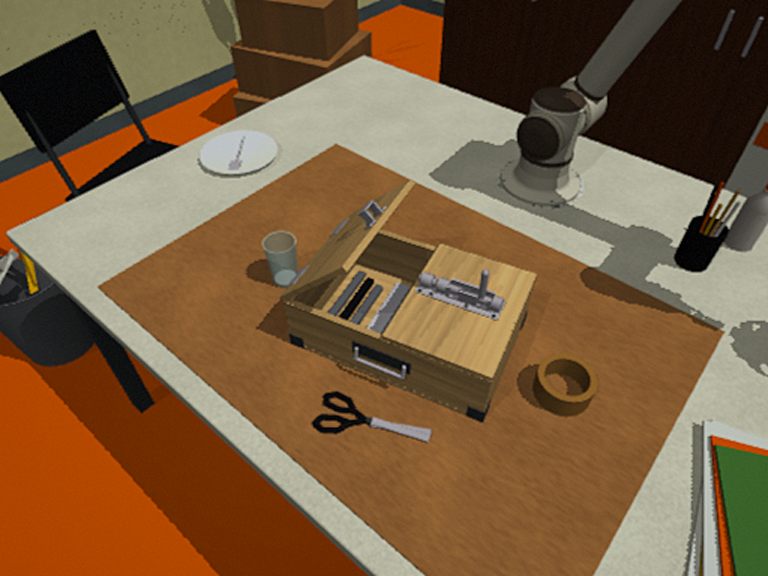

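View pics/top0.png

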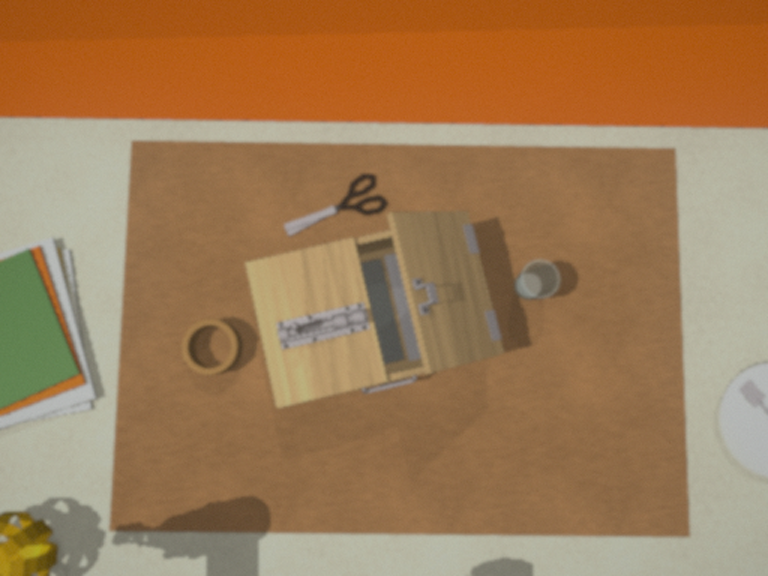

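The scene view shows the lid open at about half, with its free edge corner near (410,183), the keeper at (372,212), and the handle upright at (485,272)–(485,300). In the top view the board corners are at (247,263), (277,408), (353,240) and (385,383), and the lid's free edge runs (391,212)–(430,373). Both pictures are 1.5x scale.

```bash
python3 - <<'E'
from h import *
import pickle
from scipy.optimize import least_squares
fs=pickle.load(open("f0.pkl","rb")); t,s=fs["top"],fs["scene"]
def cw(p,q): c,s_=np.cos(p[2]),np.sin(p[2]); return np.array([p[0]+c*q[0]-s_*q[1],p[1]+s_*q[0]+c*q[1],q[2]])
def lid(p,x,l,n): a=p[3]; return cw(p,[x,-.19+l*np.cos(a)-n*np.sin(a),.118+l*np.sin(a)+n*np.cos(a)])
obs=[(t,(247,263),lambda p:cw(p,[.125,.19,.13])),(t,(277,408),lambda p:cw(p,[-.125,.19,.13])),
(t,(353,240),lambda p:cw(p,[.125,0,.13])),(s,(535,272),lambda p:cw(p,[-.125,.19,.13])),(s,(440,245),lambda p:cw(p,[-.125,0,.13])),
(t,(391,212),lambda p:lid(p,.125,.188,.012)),(t,(430,373),lambda p:lid(p,-.125,.188,.012))]
fun=lambda p:np.concatenate([proj(f,g(p))*1.5-np.array(uv) for f,uv,g in obs])
r=least_squares(fun,[.6,.05,.2,.7]);p=r.x
print(p.round(4)); print(fun(p).reshape(-1,2).round(1))
print("cams",[(ray(f,0,0)[0]).round(3) for f in(t,s)])
for nm,q in dict(keeper=[-.01,-.019,.144],barrel=[-.01,.103,.144],notch=[-.01,.078,.144]).items(): print(nm,cw(p,q).round(4))
print("press",lid(p,.03,.158,.012).round(4))
for b in(0,.01):
  for z in(.13+.027,.214):
    print(b,z,[ (proj(f,cw(p,[-.01,.128-b,z]))*1.5).round(1) for f in(t,s)])
print("lidfree -x scene",proj(s,lid(p,-.125,.188,.012))*1.5, "lidfree+x",proj(s,lid(p,.125,.188,.012))*1.5)
a=t["pixels"][150:270,170:330,::-1]; b=s["pixels"][110:230,190:350,::-1]
cv2.imwrite("pics/c1.png",np.vstack([cv2.resize(i[:75] if 0 else i,None,fx=4,fy=4,interpolation=2)[:300] if 0 else cv2.resize(i,(400*4//3+ 0,400),interpolation=2)[:300] for i in(a,b)]))
E
```

```text
[0.6015 0.0544 0.2474 0.7683]
[[-2.3  0.2]
 [-0.5  1.1]
 [ 1.3 -2.4]
 [ 0.6  1.8]
 [-1.9 -1.8]
 [ 0.1  0.9]
 [ 0.4  0.7]]
cams [array([0.504, 0.031, 1.316]), array([1.151, 0.458, 0.836])]
keeper [0.5965 0.0335 0.144 ]
barrel [0.5666 0.1518 0.144 ]
notch [0.5727 0.1276 0.144 ]
press [ 0.6514 -0.0204  0.2364]
0 0.157 [array([296. , 331.7]), array([484. , 294.5])]
0 0.214 [array([291.5, 329.8]), array([488.6, 270.2])]
0.01 0.157 [array([302. , 330.2]), array([478.4, 292.6])]
0.01 0.214 [array([297.8, 328.3]), array([482.6, 268.3])]
lidfree -x scene [410.00764165 179.39293066] lidfree+x [341.69557579 267.34207652]
```

View pics/c1.png

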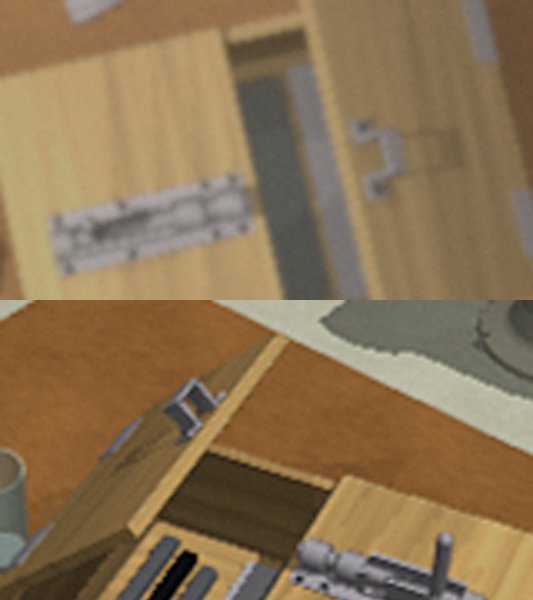

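Fit is consistent (residuals about 2 px): chest yaw is 0.247 rad, lid about 0.77 rad and bolt about 6 mm. I'll raise, align the tool to the chest and shut the fingers.

>>> carry_out:
  steps:
    - [[0, 0, 0, -2, -0.122], [0, 0, 0, -2.5, -0.122], [0, 0, 0, -2.5, -0.122], [0, 0, 0, -2.5, -0.122], [0, 0, 0, -1, 0]]
  squeeze: 40

```text
t: 0.6
position: [0.1485, 0.6045, 0.3325]
tool_rot: [0.991, 0.132, -0.002, 0.008]
force: [-0.6, 0.1, -0.7]
opening: 0.0124
```

```bash
cat >> h.py <<'E'
P=np.array([.6015,.0544,.2474]); AX=lambda:R.from_euler('z',P[2]).as_matrix()
def cw(q): return AX()@np.array(q)+[P[0],P[1],0]
def wc(w): return AX().T@(np.array(w)-[P[0],P[1],0])
def st(target=None):
    s=robot.sense(); T=R.from_quat(s["tool_rot"]).as_matrix()
    print("t",round(s["t"],2),"chest",(wc(s["position"])*1e3).round(1),"ang",round(np.arctan2(T[1,0],T[0,0])-P[2],3),"tilt",T[:,2].round(3),"F",(AX().T@s["force"]).round(1),"q",s["qpos"].round(2),"open",round(s["opening"],4))
    if target is not None: print("shift cm",((T.T@(cw(target)-s["position"]))*100).round(2))
E
python3 -c "
from h import *
st([.04,-.085,.30])"
```

```text
t 0.6 chest [-304.5  644.3  332.5] ang 0.017 tilt [-0.002 -0.016 -1.   ] F [-0.5  0.3 -0.7] q [ 1.59  0.34  0.19 -0.   -1.44  0.25] open 0.0124
shift cm [33.19 73.47  4.1 ]
```

>>> carry_out:
  steps:
    - [[0, 1.9, 4.3, 0, 0.0], [0, 1.9, 4.3, 0, 0], [0, 1.9, 4.3, 0, 0], [0, 1.9, 4.3, 0, 0], [0, 1.9, 4.3, 0, 0]]

```text
t: 1.1
position: [0.2957, 0.4187, 0.3295]
tool_rot: [0.992, 0.129, -0.004, 0.01]
force: [1.2, 0.3, -0.2]
opening: -0.0001
```

>>> carry_out:
  steps:
    - [[0, 1.9, 4.3, 0, 0.0], [0, 1.9, 4.3, 0, 0], [0, 1.9, 4.3, 0, 0], [0, 1.9, 4.3, 0, 0], [0, 1.9, 4.3, 0, 0]]

```text
t: 1.6
position: [0.4436, 0.2244, 0.3283]
tool_rot: [0.992, 0.122, -0.007, 0.012]
force: [2.1, 1.6, 0.7]
opening: 0.0001
```

```bash
python3 -c "
from h import *
st([.04,-.085,.30])"
```

```text
t 1.6 chest [-111.4  203.5  328.3] ang -0.002 tilt [-0.012 -0.025 -1.   ] F [2.4 1.  0.7] q [ 0.8   0.12 -0.11  0.01 -1.36  1.01] open 0.0001
shift cm [15.26 28.75  3.18]
```

>>> carry_out:
  steps:
    - [[0, 2.3, 4.3, 0, 0.0], [0, 2.3, 4.3, 0, 0], [0, 2.3, 4.3, 0, 0], [0, 2.3, 4.3, 0, 0], [0, 2.3, 4.3, 0, 0]]

```text
t: 2.1
position: [0.6073, 0.0354, 0.326]
tool_rot: [0.993, 0.115, -0.011, 0.012]
force: [1.4, 1.8, 0.5]
opening: -0.0003
```

>>> carry_out:
  steps:
    - [[0, 2.0, 4.0, 0, 0.0], [0, 1.5, 3.0, 0.5, 0], [0, 0.8, 1.6, 0.5, 0], [0, 0, 0, 0, 0], [0, 0, 0, 0, 0]]

```text
t: 2.6
position: [0.6712, -0.0472, 0.3072]
tool_rot: [0.994, 0.105, -0.017, 0.011]
force: [-0.4, 0.3, 0.6]
opening: 0.0001
```

```bash
python3 -c "
from h import *
st([.04,-.08,.25])
snap('scene','pics/s2.png',(170,60,370,230),3)"
```

```text
t 2.6 chest [  42.7 -115.6  307.2] ang -0.037 tilt [-0.032 -0.025 -0.999] F [-0.4  0.4  0.6] q [ 0.18  0.45  0.29  0.02 -1.45  1.6 ] open 0.0001
shift cm [-0.19 -3.65  5.66]
```

View pics/s2.png

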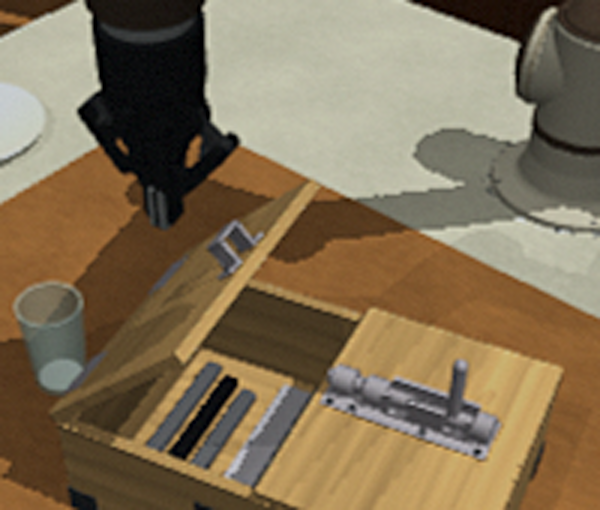

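The fingers are shut over the lid side, TCP clear of the outer face; the handle is upright.

>>> carry_out:
  steps:
    - [[0, 0, -1.5, 2.0, -0.037], [0, 0, -1.5, 2.0, 0], [0, 0, 0, 1.0, 0], [0, 0, -0.5, 1.2, 0], [0, 0, -0.5, 1.2, 0]]

```text
t: 3.15
position: [0.6591, -0.0045, 0.2371]
tool_rot: [0.992, 0.127, -0.011, 0.011]
force: [-0.2, -0.3, 2.8]
opening: 0.0001
```

```bash
python3 -c "
from h import *
st([.04,-.032,.13])"
```

```text
t 3.15 chest [ 41.4 -71.2 237.1] ang 0.006 tilt [-0.02  -0.025 -0.999] F [-0.2 -0.2  2.8] q [ 0.25  0.45  0.12  0.02 -1.26  1.57] open 0.0001
shift cm [ 0.16 -4.12 10.63]
```

>>> carry_out:
  steps:
    - [[0, 0, -0.4, 1.2, 0], [0, 0, -0.4, 1.2, 0], [0, 0, -0.4, 1.2, 0], [0, 0, -0.4, 1.2, 0], [0, 0, -0.4, 1.2, 0]]

```text
t: 3.65
position: [0.6538, 0.0152, 0.1745]
tool_rot: [0.992, 0.127, -0.008, 0.011]
force: [-0.5, 0.9, 1.6]
opening: 0.0
```

>>> carry_out:
  steps:
    - [[0, 0, -0.3, 1.2, 0], [0, 0, -0.3, 1.0, 0], [0, 0, -0.2, 0.8, 0], [0, 0, 0, 0.6, 0], [0, 0, 0, 0.4, 0]]

```text
t: 4.15
position: [0.6508, 0.0228, 0.1339]
tool_rot: [0.992, 0.128, -0.009, 0.012]
force: [-12.4, 4.6, 30.8]
opening: 0.0003
```

```bash
python3 -c "
from h import *
st([.04,-.04,.13])"
```

```text
t 4.15 chest [ 40.  -42.7 133.9] ang 0.009 tilt [-0.015 -0.027 -1.   ] F [-10.9   7.5  30.8] q [ 0.29  0.51 -0.05  0.02 -1.03  1.52] open 0.0003
shift cm [ 0.01 -0.28  0.38]
```

>>> carry_out:
  steps:
    - [[0, 0, 0, -1.0, 0], [0, 0, 0, -3, 0], [0, 0, 0, -4, 0], [0, 0, 0, -4, 0], [0, 0, 0, 0, 0]]

```text
t: 4.65
position: [0.6509, 0.0255, 0.2564]
tool_rot: [0.992, 0.127, -0.013, 0.012]
force: [0.0, -0.5, 0.2]
opening: -0.0004
```

```bash
python3 -c "
from h import *
import pickle
f=snap('scene','pics/s3.png',(170,90,370,240),3); w=snap('wrist','pics/w3.png'); pickle.dump((f,w),open('f3.pkl','wb'))
a=cv2.imread('pics/s3.png');b=cv2.resize(cv2.imread('pics/w3.png'),(0,0),fx=.9,fy=.9)
print(a.shape,b.shape)
c=np.zeros((600,800,3),np.uint8);c[:300,:400]=cv2.resize(a,(400,300));c[254:600,339:800]=b;cv2.imwrite('pics/m3.png',c)
st()"
```

```text
(450, 600, 3) (346, 461, 3)
t 4.75 chest [ 38.2 -39.4 250.4] ang 0.007 tilt [-0.032 -0.028 -0.999] F [ 0.1 -0.5 -1.1] q [ 0.3   0.43  0.12  0.02 -1.3   1.52] open -0.0002
```

View pics/s3.png

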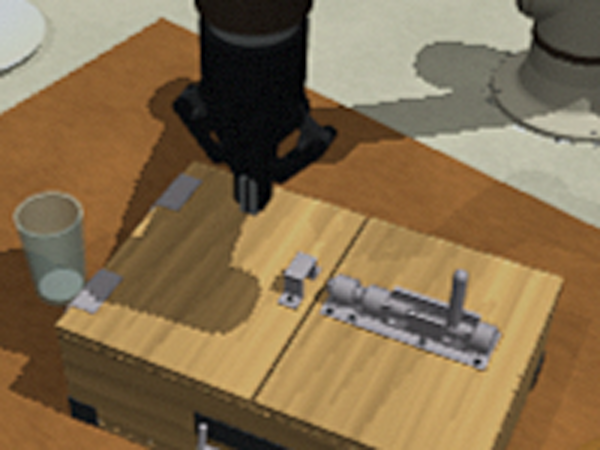

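View pics/w3.png

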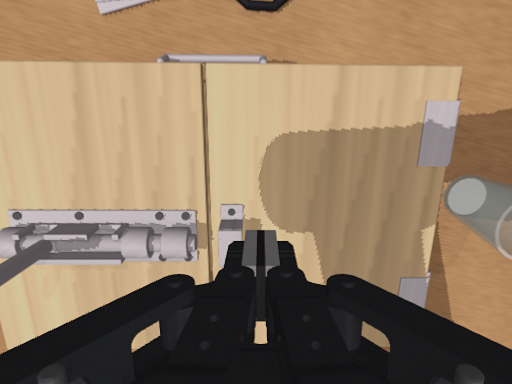

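The lid is shut: it lies flush in both views, with the seam as a straight line. In the wrist view the seam meets the front edge at (204,64), the lid corner is at (461,67), the rod is on row ~243 and the keeper at (231,240). Next I check the rod axis and handle position using scene + wrist.

```bash
python3 -c "
from h import *
import pickle
f,w=pickle.load(open('f3.pkl','rb'))
for uv,n in [((204,64),'seam front .125,0'),((461,67),'lid corner .125,-.19'),((207,215),'seam')]: print(n,(wc(plane(w,*uv,.13))*1e3).round(1))
for uv in [((198,210)),((198,263))]: print('plate',(wc(plane(w,*uv,.133))*1e3).round(1))
for uv in [(193,243),(45,243)]: print('rod',(wc(plane(w,*uv,.144))*1e3).round(1))
c=lambda u,v:(170+u/3,90+v/3)
print('scene seam front',(wc(plane(f,*c(255,400),.13))*1e3).round(1),'seam back',(wc(plane(f,*c(368,217),.13))*1e3).round(1),'back corner',(wc(plane(f,*c(562,277),.13))*1e3).round(1))
for b in (0,.004,.008):
  print(b,[((proj(f,cw([-.01,.128-b,z]))-[170,90])*3).round(1) for z in (.16,.214)],[proj(w,cw([-.01,.128-b,z])).round(1) for z in (.157,.19)])
st([-.01,.165,.26])"
```

```text
seam front .125,0 [126.2  -1.1 130. ]
lid corner .125,-.19 [ 125.9 -190.4  130. ]
seam [  8.9   1.2 130. ]
plate [ 14.4   7.9 133. ]
plate [-33.8  10.1 133. ]
rod [ -9.8  11.3 144. ]
rod [ -9.6 128.7 144. ]
scene seam front [123.1   3.4 130. ] seam back [-124.8    2.   130. ] back corner [-126.   190.5  130. ]
0 [array([458.5, 316.4]), array([467.1, 270.4])] [array([ 35.9, 250.9]), array([  5.5, 273.7])]
0.004 [array([454. , 314.9]), array([462.4, 268.9])] [array([ 41.2, 250.9]), array([ 11.6, 273.7])]
0.008 [array([449.4, 313.4]), array([457.6, 267.4])] [array([ 46.6, 250.9]), array([ 17.7, 273.7])]
t 4.75 chest [ 38.2 -39.4 250.4] ang 0.007 tilt [-0.032 -0.028 -0.999] F [ 0.1 -0.5 -1.1] q [ 0.3   0.43  0.12  0.02 -1.3   1.52] open -0.0002
shift cm [ -4.72 -20.46  -1.16]
```

>>> carry_out:
  steps:
    - [[0, -0.9, -4.1, -0.3, 0], [0, -0.9, -4.1, -0.3, 0], [0, -0.9, -4.1, -0.3, 0], [0, -0.9, -4.1, 0, 0], [0, -0.9, -4.1, 0, 0]]

```text
t: 5.25
position: [0.5486, 0.2121, 0.2462]
tool_rot: [0.992, 0.12, -0.027, 0.014]
force: [0.2, 1.2, -1.0]
opening: 0.0
```

```bash
python3 -c "
from h import *
st([-.01,.165,.188])"
```

```text
t 5.25 chest [-12.7 165.9 246.2] ang -0.006 tilt [-0.051 -0.034 -0.998] F [ 0.5  1.1 -1. ] q [ 0.64  0.34 -0.02 -0.   -1.27  1.17] open 0.0
shift cm [ 0.6  -0.03  5.79]
```

>>> carry_out:
  steps:
    - [[0, 0.3, 0, 2, 0], [0, 0.3, 0, 2, 0], [0, 0, 0, 1.5, 0], [0, 0, 0, 0.3, 0], [0, 0, 0, 0, 0]]

```text
t: 5.75
position: [0.5442, 0.215, 0.1777]
tool_rot: [0.991, 0.124, -0.035, 0.017]
force: [0.4, 0.5, 0.6]
opening: 0.0004
```

```bash
python3 -c "
from h import *
st([-.01,.14,.188])
snap('scene','pics/s4.png',(240,110,380,230),5)"
```

```text
t 5.75 chest [-16.2 169.7 177.7] ang 0.001 tilt [-0.065 -0.042 -0.997] F [0.5 0.3 0.6] q [ 0.65  0.4  -0.11 -0.01 -1.14  1.17] open 0.0004
shift cm [ 0.54  3.   -1.  ]
```

View pics/s4.png

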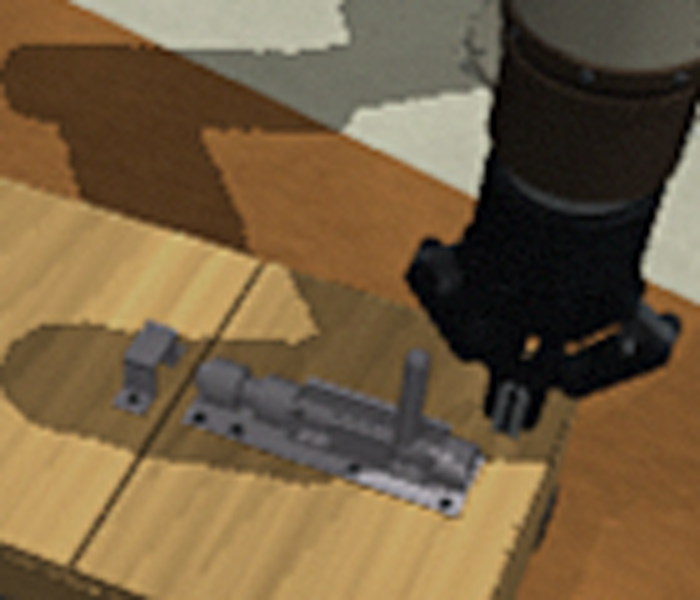

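The fingers stand about 45 mm behind the handle; handle tip near (415,355), clear.

>>> carry_out:
  steps:
    - [[0, 0.6, 0, -1.4, 0], [0, 0, 1.0, 0, 0], [0, 0, 1.0, 0, 0], [0, 0, 0.8, 0, 0], [0, 0, 0.6, 0, 0]]

```text
t: 6.3
position: [0.5602, 0.1818, 0.1931]
tool_rot: [0.992, 0.124, -0.034, 0.015]
force: [0.4, 3.6, -0.7]
opening: 0.0001
```

```bash
python3 -c "
from h import *
st([-.01,.09,.192])"
```

```text
t 6.3 chest [ -8.8 133.7 193.1] ang 0.0 tilt [-0.063 -0.039 -0.997] F [ 1.2  3.4 -0.7] q [ 0.59  0.39 -0.09 -0.   -1.17  1.23] open 0.0001
shift cm [-0.11  4.36  0.21]
```

>>> carry_out:
  steps:
    - [[0, 0, 0.8, 0.05, 0], [0, 0, 0.8, 0, 0], [0, 0, 0.8, 0.05, 0], [0, 0, 0.8, 0, 0], [0, 0, 0.5, 0.05, 0]]

```text
t: 6.8
position: [0.5701, 0.1456, 0.1929]
tool_rot: [0.992, 0.124, -0.032, 0.012]
force: [-5.2, 19.4, 5.1]
opening: 0.0001
```

>>> carry_out:
  steps:
    - [[0, 0, 0.3, 0, 0], [0, 0, 0.3, 0, 0], [0, 0, 0.3, 0, 0], [0, 0, 0.3, 0, 0], [0, 0, 0.3, 0, 0]]

```text
t: 7.3
position: [0.5729, 0.1473, 0.193]
tool_rot: [0.992, 0.126, -0.028, -0.003]
force: [-4.5, 11.2, 1.7]
opening: -0.0003
```

```bash
python3 -c "
from h import *
st([-.01,.09,.192])"
```

```text
t 7.3 chest [ -5.   97.1 193. ] ang 0.006 tilt [-0.055 -0.    -0.998] F [-1.6 12.   1.7] q [ 0.51  0.38 -0.08 -0.03 -1.15  1.33] open -0.0003
shift cm [-0.5   0.7   0.12]
```

```bash
python3 -c "
from h import *
import pickle
f=snap('scene','pics/s5.png',(240,110,380,230),5);pickle.dump(f,open('f5.pkl','wb'))
for b in (.04,.045,.05): print(b,[((proj(f,cw([-.01,.128-b,z]))-[240,110])*5).round(1) for z in (.16,.214)])"
```

```text
0.04 [array([339.2, 402.3]), array([350.1, 325.6])]
0.045 [array([330. , 399.2]), array([340.5, 322.5])]
0.05 [array([320.8, 396.2]), array([330.9, 319.4])]
```

View pics/s5.png

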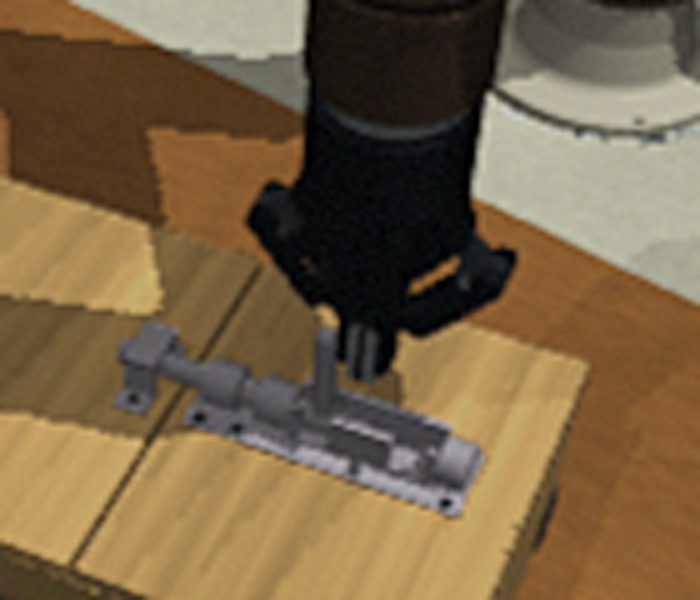

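The bolt is fully across: handle tip at (326,327) matches 0.050 and the rod goes through the keeper. Next I go round to the handle's -x side.

>>> carry_out:
  steps:
    - [[0, 0, -1.5, 0, 0], [0, -1.5, 0, -0.5, 0], [0, -2.0, 0, 0, 0], [0, 0, 0, 0, 0], [0, 0, 0, 0, 0]]

```text
t: 7.85
position: [0.5327, 0.1507, 0.1999]
tool_rot: [0.992, 0.126, -0.03, -0.0]
force: [-0.5, 0.6, 0.5]
opening: 0.0001
```

```bash
python3 -c "
from h import *
st([-.045,.078,.194])"
```

```text
t 7.85 chest [-43.1 110.3 199.9] ang 0.006 tilt [-0.059 -0.007 -0.998] F [-0.3  0.7  0.5] q [ 0.55  0.32 -0.17 -0.03 -1.14  1.28] open 0.0001
shift cm [-0.17  3.23  0.57]
```

>>> carry_out:
  steps:
    - [[0, -0.2, 1.2, 0.3, 0], [0, 0, 1.2, 0.2, 0], [0, 0, 0.8, 0.1, 0], [0, 0.7, 0, 0, 0], [0, 0.7, 0, 0, 0]]

```text
t: 8.35
position: [0.5539, 0.1181, 0.1921]
tool_rot: [0.992, 0.125, -0.03, 0.0]
force: [-0.6, -0.2, -0.1]
opening: -0.0002
```

```bash
python3 -c "
from h import *
st([-.030,.078,.194])"
```

```text
t 8.35 chest [-30.6  73.4 192.1] ang 0.004 tilt [-0.059 -0.008 -0.998] F [-0.6 -0.  -0.1] q [ 0.48  0.35 -0.15 -0.02 -1.13  1.35] open -0.0002
shift cm [ 0.05 -0.46 -0.19]
```

>>> carry_out:
  steps:
    - [[0, 0.6, -0.2, 0, 0], [0, 0.7, -0.1, 0, 0], [0, 0.8, 0, 0.05, 0], [0, 0.8, 0, 0.3, 0], [0, 0.8, 0, 0.4, 0]]

```text
t: 8.85
position: [0.5921, 0.1314, 0.1819]
tool_rot: [0.992, 0.125, -0.03, 0.001]
force: [-0.1, -1.4, 0.6]
opening: -0.0002
```

```bash
python3 -c "
from h import *
st([.0193,.078,.174])"
```

```text
t 8.85 chest [  9.7  76.9 181.9] ang 0.004 tilt [-0.06  -0.01  -0.998] F [-0.4 -1.4  0.6] q [ 0.48  0.42 -0.06 -0.02 -1.15  1.36] open -0.0002
shift cm [ 1.   -0.1   0.73]
```

>>> carry_out:
  steps:
    - [[0, 0.6, 0, 0.5, 0], [0, 0.5, 0, 0.6, 0], [0, 0.4, 0, 0.7, 0], [0, 0.3, 0, 0.7, 0], [0, 0.1, 0, 0.5, 0]]

```text
t: 9.35
position: [0.6099, 0.1362, 0.1528]
tool_rot: [0.991, 0.127, -0.032, 0.002]
force: [-16.9, 0.7, 39.9]
opening: 0.0
```

```bash
python3 -c "
from h import *
st([.03,.078,.149])
f=snap('scene','pics/s6.png',(240,110,380,230),5)"
```

```text
t 9.35 chest [ 28.2  77.3 152.8] ang 0.007 tilt [-0.062 -0.013 -0.998] F [-16.2   4.9  39.9] q [ 0.47  0.48 -0.04 -0.02 -1.11  1.36] open 0.0
shift cm [ 0.21 -0.07  0.37]
```

View pics/s6.png

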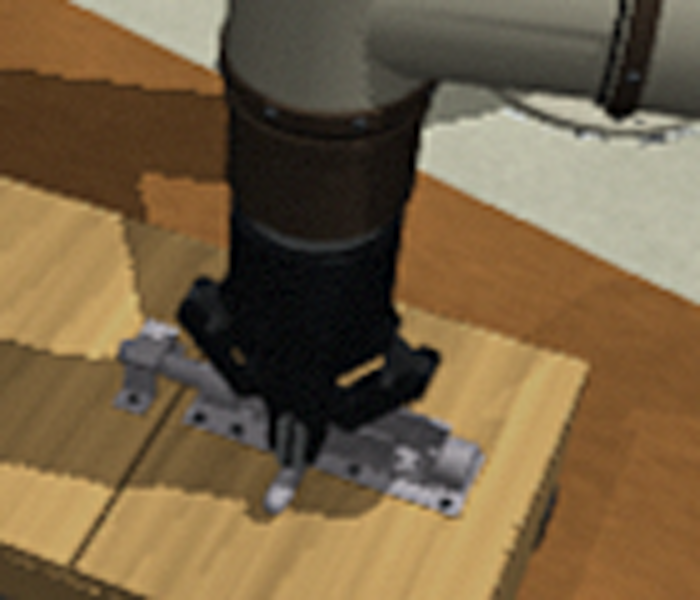

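The handle lies down under the fingers, end at (278,497), and is firmly against its stop. I back off and look.

>>> carry_out:
  steps:
    - [[0, 0, 0, -0.8, 0], [0, 0, 0, -2.5, 0], [0, 0, 0, -4, 0], [0, -1, 0, -4, 0], [0, -3, 0, -3, 0]]

```text
t: 9.9
position: [0.5798, 0.1291, 0.297]
tool_rot: [0.991, 0.127, -0.036, 0.003]
force: [-0.0, 0.5, 0.6]
opening: -0.0
```

>>> carry_out:
  steps:
    - [[0, -4, 0, -2, 0], [0, -4, 0, 0, 0], [0, -3, 0, 0, 0], [0, 0, 0, 0, 0], [0, 0, 0, 0, 0]]

```text
t: 10.4
position: [0.4728, 0.1018, 0.3308]
tool_rot: [0.991, 0.127, -0.027, -0.0]
force: [0.3, -0.4, 0.1]
opening: 0.0001
```

```bash
python3 -c "
from h import *
st()
f=snap('scene','pics/a.png',(170,90,380,290),2.5); g=snap('top','pics/b.png',(110,100,390,270),1)
a=cv2.imread('pics/a.png'); cv2.imwrite('pics/s7.png',a)
e=[((proj(f,cw([.06,.078,z]))-[170,90])*2.5).round(1) for z in(.144,.150,.156,.162)];print('end expected',e)
w=snap('wrist','pics/w7.png',s=1.2)
print('wrist: notch,end',[(proj(w,cw(q))*1.2).round(1) for q in([-.01,.078,.144],[.06,.078,.144],[.06,.078,.156])])"
```

```text
t 10.4 chest [-113.2   77.4  330.8] ang 0.008 tilt [-0.054 -0.007 -0.999] F [ 0.2 -0.5  0.1] q [ 0.53  0.11 -0.11 -0.02 -1.4   1.3 ] open 0.0001
end expected [array([308.5, 305.2]), array([309. , 301.3]), array([309.4, 297.2]), array([309.8, 293.2])]
wrist: notch,end [array([313.5,  54.5]), array([314.4, -56.4]), array([314.4, -63. ])]
```

View pics/s7.png

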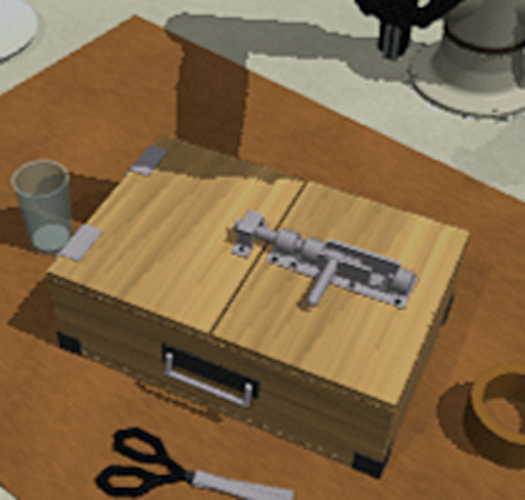

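View pics/w7.png

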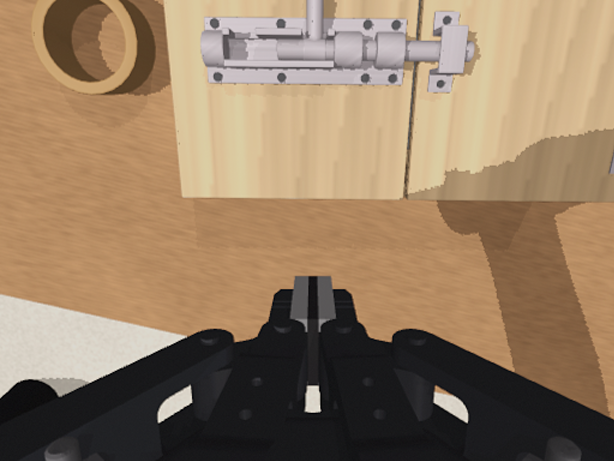

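The lid is flush and the rod runs through the keeper. The handle lies in the notch, with its end at about (308,303) against (308,305) expected for level. The tumbler, tape roll and scissors are untouched.

```bash
python3 -c "
from h import *
print(robot.finish_job())"
```

```text
the job is handed in; nothing more can be done
None
```

The chest is locked and the job is handed in at about 10.5 s on the robot's clock. I pushed the lid shut with the closed fingers and slid the bolt to its end stop. Then I swept the handle down into the lid-end notch and drew the arm back clear.

**Last checks:**
- **Lid:** it lies flush in the scene and wrist views.
- **Bolt:** the rod passes through the keeper. Its travel measured about 0.050 m from the handle's position in the scene picture taken before the handle was turned.
- **Handle:** its end lies within about 2–3 mm of where a level handle should be, and it sits in the notch in the scene and wrist views.
- **Bystanders:** the arm stayed clear of the tumbler, tape roll and scissors. They look undisturbed in the last pictures, though I did not measure their positions.
- **Robot:** it is touching nothing, and the measured force is about 0.

**What disagreed:**
- **Height at contact:** the tool read 3–4 mm high at the lid and at the handle. I put this down to tool tilt and calibration, because both were hard against their stops.
- **Tool tilt:** it drifted by up to about 4 degrees during the moves, without effect.
- **Contact force:** the highest force reading was about 43 N in total (40 N of it vertical), through the fingertips, when the handle reached its stop.

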